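# Open the descaler: draw the jug from under the shelf and lift off its push-and-turn cap

## Task

The kettle needs descaling: slide the white limescale-remover jug, whose handle sticks out in front, along the worktop until its cap is fully clear of the shelf above it, without bumping the shelf or disturbing the jars on it and the jam jar beside the jug. Then open its child-safety cap: press it down, twist it anticlockwise while it is down until it comes free (about a sixth of a turn), and lift it off, leaving the jug standing. Finish still holding the cap in the gripper, right way up, a few centimetres above the open neck.

Things in the scene. Friction and masses are not known exactly. Their poses are not given: they have to be found in the camera images.
- jug: White moulded limescale-remover jug (sizes in mm): body 150 long (its x) x 84 wide (y), shoulder 94 high; loop handle at its -x end, capped neck near its +x end. 0.6 to 1 kg. Origin: centre of its underside, z up. Stands on the worktop, handle end out in front of the shelf towards the robot, neck end under the shelf; slides on its base.
- jug_handle (a point): Grip point: middle of the straight top bar of the handle loop, 103 to -x of the jug's origin, 79 above the worktop. The bar runs along the jug's x, 20 wide (y), 18 high (70 to 88 above the worktop). Pinch it across its width from above: 28 of free bar between this point and the body, 37 to the far end of the loop, 40 open below the bar.
- jug_mouth (a point): Centre of the open top of the jug's neck, 45 along the jug's +x from its origin, 128 above the worktop; inside the cap at the start. Neck 35 in diameter with three locking lugs on its outside; the collar round its foot is 60 in diameter, 99.5 above the worktop.
- cap: Push-and-turn safety cap: grey ribbed cylinder, 52 in diameter, 34 high, on the neck; free to grip all round. Origin: centre of the lower edge of its skirt, z up, 106 above the worktop while locked; its x and y then lie along the jug's. A spring in the cap holds its three inner lugs in notches of the neck: locked, it cannot turn or rise.
- cap_top (a point): Centre of the cap's flat top, 34 above the cap's origin (140 above the worktop while locked). To open: press the cap down more than 3 (spring 6 N rising to 13 N; it bottoms at 6.5), keep it down and turn it anticlockwise seen from above; free from 50 deg on, best 63, blocked at 78. Then it rises by itself a few mm and lifts straight off. Pressing also holds the jug.
- shelf: Worktop shelf, fixed: pale wooden board 170 deep (x) x 420 wide (y), 16 thick, underside 155 and top 171 above the worktop, on steel wire end frames at y = -198 and +198, open between them. Origin: on the worktop under the board's centre; -x is its front. The centres of the jars on it are 105 to 120 behind its front edge.
- shelf_front (a point): Middle of the lower front edge of the shelf board, 85 to -x of the shelf's origin, 155 above the worktop; axes parallel to the shelf's.
- jam_jar: Screw-top jam jar, 65 x 69, 86 high, beside the jug, left or right of it, half under the shelf. Leave alone. Origin: centre of its underside.
- spice_a: A spice jar with a dark lid, 41 in diameter, 105 high, standing on the shelf board. Leave alone. Origin: centre of its underside.
- spice_b: A spice jar with a dark lid, 41 in diameter, 105 high, standing on the shelf board. Leave alone. Origin: centre of its underside.
- spice_c: A spice jar with a dark lid, 41 in diameter, 105 high, standing on the shelf board. Leave alone. Origin: centre of its underside.

How it is judged:
By the outcome, as a careful person would: the job done as asked, in the order asked, and still so for the second after the job is handed in, while the arm keeps its last pose, push and grip.
It also fails if it takes over 56 s, if anything falls off the work surface, if the arm or the gripper's body presses on something with over 40 N, if the wrist force passes 120 N, or if a joint passes its speed limit or range.

## Robot

A 6-joint arm with a two-finger parallel gripper is mounted at the origin on a cart in front of the work surface, level with it; the furniture and walls round the work are solid. World frame = base frame: x ahead of the robot, y to its left, z up, the work surface at z = 0. Lengths are in mm, angles in degrees, forces in N, time in s.
With the tool pointing down it reaches from about 325 to 925 mm from the base axis. Payload 3.1 kg.
Tool frame: the origin (TCP) lies at the very end of the fingers, on their centre line; the grasp point (between the pads) lies 19 mm behind it; z points along the fingers, y is the line along which they close (so a half turn about z gives the same grasp; the last joint's range is limited). The gripper opens to 85 mm and grips with 20 to 120 N. Pads are 22 mm wide; open, the fingers measure 114 mm over their backs; the gripper's body (76 mm by 85 mm) begins 54 mm behind the grasp point. The pads swing forward as they close: fully open they stand 13 mm farther back than shut.
Start: joints at [-77.934, 12.427, 92.441, -0, 75.132, -6.429], TCP at [198.286, -592.724, 231.3] pointing down, gripper open.
Joint ranges: [-157.48, 157.48], [-44.54, 120.13], [17.64, 146.25], [-64.5, 244.5], [7.68, 150.69], [-147.95, 147.95]. Speed limits (degrees/s): [159.86, 159.86, 180, 180, 180, 180].

## Interface

Orientations are given as [roll, pitch, yaw] about the fixed x, y, z axes, in that order (R = Rz(yaw) Ry(pitch) Rx(roll)).
In Python, from station import ctrl gives the robot as it stands. Calls block until the motion is done:
- ctrl.goto(position, orientation): joint-space move of the TCP to a pose.
- ctrl.move_l(position, attitude=None, speed=150): straight line of the TCP; attitude=None keeps the orientation; speed is the mean speed in mm/s.
- ctrl.move_j(angles): joint-space move.
- ctrl.grip(opening, squeeze=None): finger opening in mm; squeeze is the grip in N (None keeps the last); returns when the fingers have stopped.
- ctrl.wait(seconds).
- ctrl.solve_ik(position, orientation): joint angles nearest the present ones, or None.
- ctrl.get_obs(): the state.
- ctrl.get_image(name): name is "scene" or "top"; returns the picture (420x560x3 uint8, red, green, blue); there is no depth.
- ctrl.get_calibration(name): a dict with "fx", "fy", "cx", "cy" (pixels), "R" (3x3) and "t" (3): a world point X has camera coordinates R X + t. Camera axes: x right, y down, z forward; pixel columns grow to the right and rows downward; lengths in mm; the calibration is good to about 2 mm. A picture is of the moment at which its call begins. get_calibration takes no time and is no camera call.
A pose or a line that the arm cannot do raises ctrl.Unreachable and nothing moves.
- ctrl.sign_off(): hands the job in; it is judged then, once.
The state is a dict: "t": time; "joint_pos": joint angles; "qvel": joint speeds; "effort": joint torques, N m; "tcp_pos": TCP position; "ee_rot": TCP orientation; "wrist_force": force on the tool from outside, world axes, zero at the start; "moment": the same for the moment, N m; "grip_width": finger opening in mm; "grip_force": force on a finger pad.
Only numpy, scipy, OpenCV 4.12 (cv2) and the standard library are available. Lean on these libraries where they do the work, as an engineer would, in place of code of your own. Each camera call takes 0.05 s, during which the arm holds its last target. There are 200 camera calls.

## Working session

There is one attempt and no reset: what is moved stays moved. The work goes in short steps, each a Python script; the robot and the scene stay as the last script left them, time stands still between calls to the robot, and variables do not carry over. Pictures are saved under pics/ and viewed, at most 10 in all, crops included, and the job is handed in when it is done.

```bash
mkdir -p pics; ls
python3 - <<'E'
from station import ctrl
import cv2,numpy as np
for n in("scene","top"):
    im=ctrl.get_image(n); cv2.imwrite(f"pics/{n}0.png",im[:,:,::-1]); c=ctrl.get_calibration(n)
    R=np.array(c["R"]);print(n,c["fx"],c["cx"],c["cy"],(-R.T@np.array(c["t"])).round(),R.round(3).tolist())
o=ctrl.get_obs();print({k:np.round(v,2).tolist() for k,v in o.items()})
E
```

```text
pics
station.py
scene 483.9606136649175 276.77122645457655 211.1672946452961 [  7. 623. 517.] [[-0.583, -0.812, -0.022], [-0.335, 0.265, -0.904], [0.74, -0.519, -0.427]]
top 421.9522253843389 281.66462774053366 208.5057875265935 [595. 149. 971.] [[-0.0, -1.0, -0.002], [-0.994, 0.001, -0.113], [0.113, 0.002, -0.994]]
{'t': 0.1, 'joint_pos': [-77.93, 12.47, 92.52, 0.0, 75.13, -6.43], 'qvel': [-0.03, -0.13, -0.23, -0.07, -0.11, -0.01], 'effort': [-0.0, -39.81, -30.5, -0.0, 0.0, -0.0], 'tcp_pos': [198.14, -592.0, 230.09], 'ee_rot': [-179.88, -0.02, 18.49], 'wrist_force': [0.71, 0.68, -0.04], 'moment': [-0.01, -0.03, 0.04], 'grip_force': 0.0, 'grip_width': 85.44}
```

View pics/scene0.png

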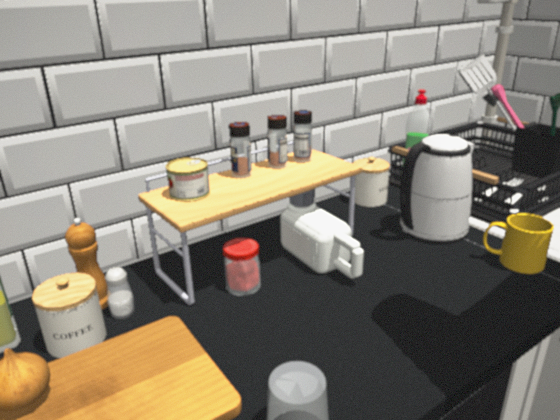

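View pics/top0.png

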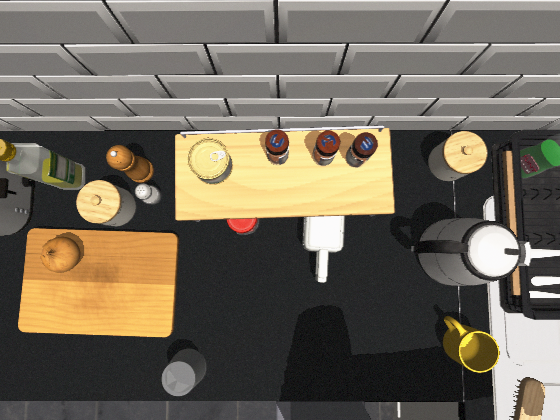

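The scene view shows the white jug at about (315,240) with its handle at (350,255), the jam jar at (242,265) and the grey cap partly visible at (300,195). In the top view the handle is at (322,265), the body front at (324,235), the jam lid at (241,226), and the shelf front runs from (175,219) to (393,214). I'll mask these next and zoom in.

```bash
cat > h.py <<'E'
from station import ctrl
import cv2,numpy as np
def ray(n,p):
    c=ctrl.get_calibration(n);R=np.array(c["R"]);t=np.array(c["t"])
    d=R.T@np.array([(p[0]-c["cx"])/c["fx"],(p[1]-c["cy"])/c["fy"],1.]);return -R.T@t,d/np.linalg.norm(d)
def plane(n,p,z):
    o,d=ray(n,p);return o+d*(z-o[2])/d[2]
def tri(p1,p2):
    (a,u),(b,v)=ray("scene",p1),ray("top",p2)
    s=np.linalg.lstsq(np.c_[u,-v],b-a,rcond=None)[0];A=a+s[0]*u;B=b+s[1]*v
    return (A+B)/2,np.linalg.norm(A-B)
def snap(n,name=None):
    im=ctrl.get_image(n)
    if name: cv2.imwrite(f"pics/{name}.png",im[:,:,::-1])
    return im
def crop(im,x,y,w,h,k,name):
    cv2.imwrite(f"pics/{name}.png",cv2.resize(im[y:y+h,x:x+w],None,fx=k,fy=k,interpolation=cv2.INTER_CUBIC))
E
python3 - <<'E'
from h import *
s=cv2.imread("pics/scene0.png");t=cv2.imread("pics/top0.png")
a=cv2.resize(s[170:290,220:380],None,fx=5,fy=5,interpolation=cv2.INTER_CUBIC);cv2.imwrite("pics/sc.png",a)
crop(t,220,190,160,110,5,"tc")
# white mask top
hsv=cv2.cvtColor(t,cv2.COLOR_BGR2HSV)
m=((hsv[:,:,2]>130)&(hsv[:,:,1]<50)).astype(np.uint8);m[:, :290]=0;m[:,370:]=0;m[:212]=0;m[300:]=0
for y in range(212,288,3):
    xs=np.where(m[y])[0]
    if len(xs):print(y,xs[0],xs[-1],(plane("top",((xs[0]+xs[-1])/2,y),88 if y>251 else 94)).round(1))
w=((hsv[:,:,0]>10)&(hsv[:,:,0]<30)&(hsv[:,:,1]>70)&(hsv[:,:,2]>90))
for x in range(190,390,20):
    ys=np.where(w[150:235,x])[0]+150;print(x,ys[-1],plane("top",(x,ys[-1]+.5),163).round(1))
E
```

```text
218 306 343 [674.9  61.6  94. ]
221 307 343 [668.6  60.7  94. ]
224 304 343 [662.4  63.8  94. ]
227 304 343 [656.1  63.9  94. ]
230 305 343 [649.9  63.   94. ]
233 305 342 [643.6  64.1  94. ]
236 305 343 [637.4  63.1  94. ]
239 305 342 [631.2  64.2  94. ]
242 304 342 [625.   65.3  94. ]
245 305 342 [618.8  64.4  94. ]
248 307 341 [612.6  63.4  94. ]
251 319 336 [606.4  56.2  94. ]
254 317 327 [600.3  67.1  88. ]
257 317 327 [594.1  67.2  88. ]
260 317 327 [587.9  67.2  88. ]
263 317 327 [581.8  67.3  88. ]
266 317 327 [575.6  67.4  88. ]
269 316 327 [569.4  68.5  88. ]
272 316 327 [563.3  68.6  88. ]
275 318 327 [557.2  66.6  88. ]
278 318 326 [551.   67.7  88. ]
281 318 325 [544.9  68.8  88. ]
190 219 [665.8 326.9 163. ]
210 219 [665.8 288.5 163. ]
230 218 [667.7 250.1 163. ]
250 217 [669.6 211.6 163. ]
270 217 [669.6 173.2 163. ]
290 216 [671.5 134.8 163. ]
310 216 [671.5  96.3 163. ]
330 215 [673.4  57.9 163. ]
350 214 [675.3  19.4 163. ]
370 214 [675.3 -19.  163. ]
```

View pics/sc.png

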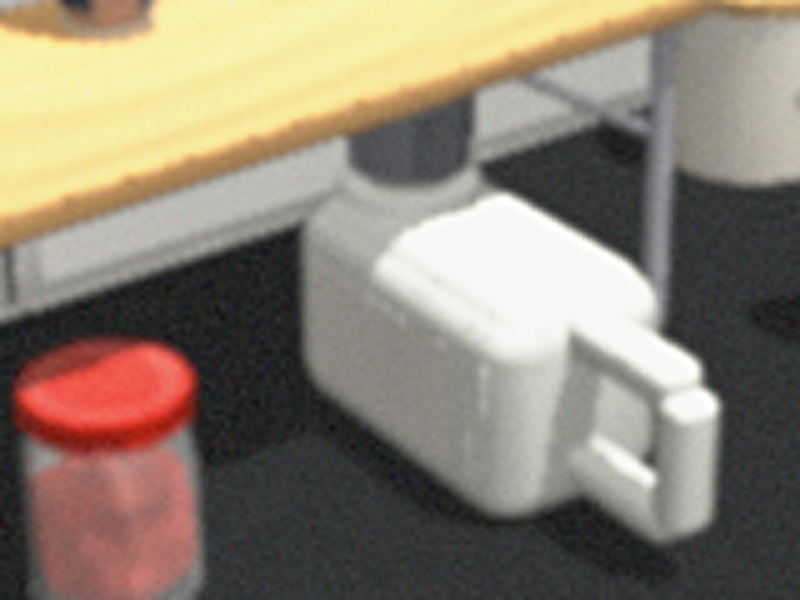

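View pics/tc.png

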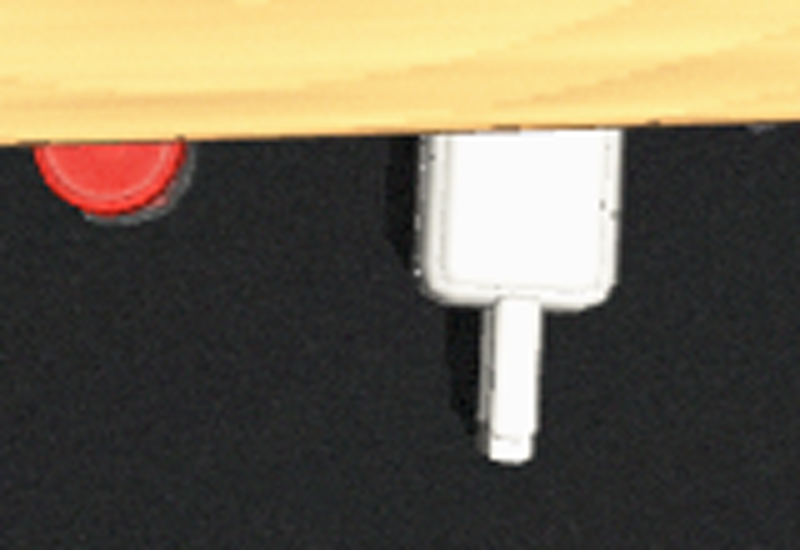

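Zoomed, the handle is clear in both views. In the scene crop the post top is at (358,250) and the bar/body junction at (339,235). In the top crop they are at (322,280) and (323.6,250). The jug's yaw is about -3°. Next I triangulate and fit the axis.

Run:
```python
from h import *
print(tri((358,250),(322,279.8)),tri((339.2,235.2),(323.6,250)))
t=cv2.imread("pics/top0.png");g=cv2.cvtColor(t,cv2.COLOR_BGR2GRAY).astype(float)
P=[];Q=[]
for y in range(254,279,2):
    r=g[y,300:345];xs=np.where(r>110)[0];a,b=xs[0],xs[-1]
    f=lambda i,j:300+i+(110-r[i])/(r[j]-r[i])*(j-i)
    P.append([f(a-1,a),f(b+1,b),y])
for y in range(220,244,2):
    r=g[y,290:360];xs=np.where(r>110)[0];b=xs[-1];Q.append([290+b+(r[b]-110)/(r[b]-r[b+1]),y])
P=np.array(P);Q=np.array(Q);print(P.round(1).tolist())
R=[plane("top",(b,y),88)[:2] for a,b,y in P];L=[plane("top",(a,y),88)[:2] for a,b,y in P];B=[plane("top",q,90)[:2] for q in Q]
for n,X in(("R",R),("L",L),("B",B)):
    X=np.array(X);k=np.polyfit(X[:,0],X[:,1],1);print(n,np.degrees(np.arctan(k[0])),np.polyval(k,580))
c=g[235:295,322];print((np.where(c>110)[0][[0,-1]]+235))
print("end",plane("top",(322,282.4),80),"jam",plane("top",(241,225),86),"kettle",plane("top",(490,250),200), tri((446,145),(490,248)))
```

```text
(array([546.70308555,  66.59939522,  76.38327776]), np.float64(0.07154410985915585)) (array([607.04044222,  60.91232775,  79.36417002]), np.float64(5.129258916337335))
[[316.5, 328.0, 254.0], [316.4, 328.0, 256.0], [316.0, 327.9, 258.0], [316.0, 327.7, 260.0], [315.9, 327.6, 262.0], [315.9, 327.6, 264.0], [315.8, 327.4, 266.0], [315.7, 327.4, 268.0], [315.7, 327.3, 270.0], [315.5, 327.3, 272.0], [317.1, 327.2, 274.0], [317.1, 326.8, 276.0], [317.0, 326.3, 278.0]]
R -4.084417500284219 55.82635955251231
L 0.8777193980857227 79.4330128696358
B -3.3656688995545263 25.85076528208799
[235 282]
end [541.57624623  67.01972397  80.        ] jam [660.96795339 236.38401854  86.        ] kettle [ 606.73675272 -227.54251346  200.        ] (array([ 606.55009458, -232.84689025,  197.72750017]), np.float64(10.56288208498928))
```

The heights agree with the text, with the bar top at about 80–88. I take the grip point as (579, 66.5) and yaw as -3.5°. Now the grasp and pull.

Run:
```python
from h import *
o=ctrl.get_obs()
ctrl.goto([198,-560,400],[180,0,18]);ctrl.goto([430,-120,400],[180,0,-3.5])
A=[180,0,-3.5]
ctrl.goto([579,66.5,180],A);ctrl.move_l([579,66.5,61],A,speed=90)
o=ctrl.get_obs();print(o["t"],o["tcp_pos"],o["ee_rot"],o["wrist_force"])
ctrl.grip(10,50)
o=ctrl.get_obs();print(o["t"],o["tcp_pos"],o["wrist_force"],o["grip_width"],o["grip_force"])
snap("scene","s1");snap("top","t1")
cv2.imwrite("pics/g1.png",cv2.hconcat([cv2.resize(cv2.imread("pics/s1.png")[150:300,240:400],None,fx=2.5,fy=2.5),cv2.resize(cv2.imread("pics/t1.png")[170:320,240:400],None,fx=2.5,fy=2.5)]))
```

```text
5.3417 [579.76730788  66.50979784  61.84344231] [-1.79995837e+02 -9.57262203e-02 -3.49757297e+00] [ 0.51930322 -0.5362376   0.44146043]
5.95 [579.02829189  66.45196762  61.23181587] [-0.89835973  0.4786347   2.02830406] 19.24469973933068 49.5567387342453
```

View pics/g1.png

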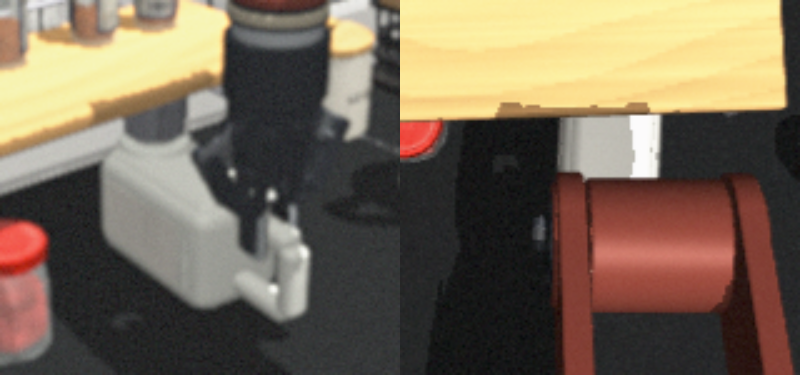

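The picture shows the fingers pinching the bar (19.2 mm wide) with the shelf and jug undisturbed. Next I pull 150 mm along the jug's axis, release and back out.

Run:
```python
from h import *
A=[180,0,-3.5]
for k in (30,90,150):
    ctrl.move_l([579-.998*k,66.5+.061*k,61.5],A,speed=60)
    o=ctrl.get_obs();print(o["t"],o["tcp_pos"].round(1) if hasattr(o["tcp_pos"],"round") else o["tcp_pos"],np.round(o["wrist_force"],1),o["grip_width"])
ctrl.wait(.2);ctrl.grip(60);p=ctrl.get_obs()["tcp_pos"]
ctrl.move_l([p[0],p[1],240],A,speed=150)
ctrl.goto([340,-250,300],[180,0,-3.5])
s=snap("scene","s2");t=snap("top","t2");print(ctrl.get_obs()["t"])
cv2.imwrite("pics/g2.png",cv2.hconcat([cv2.resize(cv2.imread("pics/s2.png")[170:340,240:420],None,fx=2.2,fy=2.2,interpolation=2),cv2.resize(cv2.imread("pics/t2.png")[200:370,230:410],None,fx=2.2,fy=2.2,interpolation=2)]))
```

```text
6.7 [547.2  68.5  61.2] [-2.8  0.7  2. ] 19.12311748249382
7.85 [488.2  72.1  61.3] [-2.1 -0.9 -1.4] 19.432934867238632
9.0 [428.5  75.7  61.4] [-2.6  0.8 -3.1] 19.26039191228409
12.4
```

View pics/g2.png

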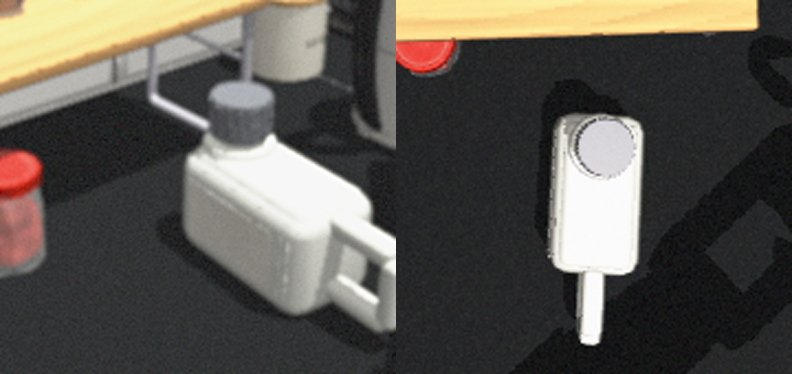

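The whole cap is now well clear of the shelf. The cap top is at about (350,214) in the scene view and (326,267) in the top view. I'll fit both and triangulate.

Run:
```python
from h import *
t=cv2.imread("pics/top2.png") if 0 else cv2.imread("pics/t2.png");s=cv2.imread("pics/s2.png")
print(t[267,326],t[290,326],t[267,316:340].tolist()[::4]);print("scene col 350",[s[y,350].tolist() for y in range(204,236,2)])
def blob(m,c):
    n,l,st,ce=cv2.connectedComponentsWithStats(m.astype(np.uint8),connectivity=4);k=l[c[1],c[0]];q=(l==k).astype(np.uint8)
    cn=max(cv2.findContours(q,0,1)[0],key=cv2.contourArea);return k,st[k].tolist(),cv2.fitEllipse(cn),cv2.minEnclosingCircle(cn)
G=cv2.cvtColor(cv2.medianBlur(t,3),6);print("top",blob((G>150)&(G<226),(326,267)))
g=cv2.cvtColor(cv2.medianBlur(s,3),6);print("scene",blob((g>105)&(g<165),(350,214)))
```

```text
[220 216 218] [250 250 251] [[219, 212, 216], [217, 213, 214], [219, 214, 217], [219, 215, 216], [219, 212, 215], [219, 214, 217]]
scene col 350 [[109, 107, 105], [126, 124, 123], [178, 172, 171], [184, 178, 174], [188, 179, 177], [188, 177, 176], [182, 182, 174], [170, 164, 162], [113, 110, 109], [102, 99, 95], [94, 91, 93], [96, 95, 91], [98, 95, 93], [99, 92, 95], [100, 98, 93], [93, 93, 89]]
top (np.int32(180), [302, 254, 39, 45, 784], ((318.7899169921875, 271.4694519042969), (30.530536651611328, 50.688907623291016), 28.563276290893555), ((320.5, 276.5), 28.363807678222656))
scene (np.int32(0), [0, 0, 560, 420, 182529], ((279.8979797363281, 220.10433959960938), (390.08758544921875, 582.3560180664062), 104.30671691894531), ((259.34710693359375, 198.34593200683594), 326.499755859375))
```

Run:
```python
from h import *
t=cv2.imread("pics/t2.png");s=cv2.imread("pics/s2.png")
def blob(m,c):
    n,l,st,ce=cv2.connectedComponentsWithStats(m.astype(np.uint8),connectivity=4);k=l[c[1],c[0]];q=(l==k).astype(np.uint8)
    cn=max(cv2.findContours(q,0,1)[0],key=cv2.contourArea);e=cv2.fitEllipse(cn);print(st[k].tolist(),ce[k],e);return e[0]
G=cv2.cvtColor(t,6);g=cv2.cvtColor(s,6)
def op(m):return cv2.morphologyEx(m.astype(np.uint8),cv2.MORPH_OPEN,np.ones((5,5)))
a=blob(op((G>200)&(G<230)),(326,267));b=blob(op((g>140)&(g<215)),(350,214))
print(tri(b,a),plane("top",a,140))
w=op((G>90))
P=[];Q=[]
for y in range(284,318,2):
    xs=np.where(w[y,280:370])[0]+280;P.append(plane("top",((xs[0]+xs[-1])/2,y),92)[:2]);Q.append(plane("top",(xs[-1]+.5,y),90)[:2])
for X in(P,Q):
    X=np.array(X);k=np.polyfit(X[:,0],X[:,1],1);print(np.degrees(np.arctan(k[0])),np.polyval(k,[572,425]))
```

```text
[314, 255, 24, 24, 482] [325.40041494 266.67842324] ((325.3995056152344, 266.673583984375), (23.636573791503906, 24.155803680419922), 131.4803466796875)
[337, 207, 26, 12, 253] [349.54940711 212.81818182] ((349.59259033203125, 212.7959442138672), (11.095638275146484, 25.97873306274414), 92.58229064941406)
(array([574.98034448,  65.09309447, 139.96424432]), np.float64(1.319462164474491)) [575.42284795  65.59039266 140.        ]
-3.007568631441494 [68.82527603 76.54869139]
-3.8525323811847376 [25.79401344 35.6931244 ]
```

Triangulation puts the cap top at (575.5, 65.5, 140), which agrees with the text and with the tracked pull. Next I grip and press.

Run:
```python
from h import *
def st(l):
    o=ctrl.get_obs();print(l,round(o["t"],2),np.round(o["tcp_pos"],1),np.round(o["ee_rot"],1),np.round(o["wrist_force"],1),np.round(o["moment"],2),round(o["grip_width"],1),round(o["grip_force"]))
X=[575.8,65.7];A=[180,0,-30]
ctrl.grip(85);ctrl.goto(X+[240],A);ctrl.move_l(X+[110],A,speed=90);ctrl.wait(.2);st("down")
ctrl.grip(40,80);st("grip")
for z in (107.5,106,105,104):
    ctrl.move_l(X+[z],A,speed=15);ctrl.wait(.15);st(z)
    if ctrl.get_obs()["wrist_force"][2]>14: break
```

```text
down 16.04 [576.2  65.7 110.5] [-180.   -0.  -30.] [ 0.2 -0.1  0.8] [-0.08 -0.05 -0.03] 85.0 0
grip 16.47 [576.2  66.2 110.6] [-179.9   -0.   -30. ] [-1.1  2.5  2.8] [ 0.32  0.12 -0.02] 49.0 82
107.5 16.93 [576.2  66.2 108.8] [-179.9   -0.   -30. ] [-2.5  2.2  6.5] [ 0.36  0.38 -0.01] 48.8 83
106 17.33 [576.2  66.2 107.6] [-179.9   -0.   -30. ] [-2.7  3.1  9.2] [0.33 0.54 0.01] 49.1 83
105 17.73 [576.2  66.2 107. ] [-180.   -0.  -30.] [-4.3  2.7  9.5] [0.31 0.62 0.02] 49.0 83
104 18.13 [576.2  66.2 106.2] [-180.   -0.  -30.] [-4.9  2.9 11. ] [ 0.34  0.69 -0.02] 49.0 83
```

The press is working: it is 4.4 mm down at 11 N, which matches the spring. Next I go slightly deeper and twist.

Run:
```python
from h import *
def st(l):
    o=ctrl.get_obs();print(l,round(o["t"],2),np.round(o["tcp_pos"],1),np.round(o["ee_rot"],1),np.round(o["wrist_force"],1),np.round(o["moment"],2),round(o["grip_width"],1),round(o["grip_force"]));return o
X=[575.8,65.7,103]
ctrl.move_l(X,[180,0,-30],speed=15)
for y in range(-20,36,9):
    ctrl.goto(X,[180,0,y]);o=st(y)
    if abs(o["moment"][2])>2.5: print("stop");break
ctrl.wait(.2);st("end")
snap("scene","s3")
```

```text
-20 18.68 [576.7  66.2 105.5] [-1.799e+02 -1.000e-01 -1.990e+01] [-3.1  1.8 10.9] [0.41 0.66 0.13] 49.2 83
-11 18.95 [576.9  66.5 105.6] [-1.799e+02 -1.000e-01 -1.090e+01] [-4.   3.4 10.7] [0.45 0.55 0.11] 48.7 83
-2 19.23 [576.9  66.7 105.6] [-1.799e+02 -1.000e-01 -2.000e+00] [-2.8  3.7 11.4] [0.61 0.52 0.12] 49.0 83
7 19.5 [576.8  66.8 105.6] [-1.799e+02 -1.000e-01  7.100e+00] [-3.8  4.7 11.9] [0.62 0.58 0.16] 49.1 83
16 19.77 [576.7  66.7 105.6] [-1.799e+02 -1.000e-01  1.610e+01] [-4.6  2.6 11.8] [0.61 0.64 0.21] 48.8 83
25 20.05 [576.8  67.  105.6] [-179.9   -0.2   25. ] [-3.   5.2 11.5] [0.65 0.52 0.13] 49.2 83
34 20.32 [576.9  67.1 105.6] [-180.    -0.2   34. ] [-3.5  4.8 11. ] [0.81 0.58 0.11] 49.3 83
end 20.52 [576.9  67.1 105.6] [-180.    -0.2   34. ] [-3.6  4.5 10.7] [0.74 0.57 0.15] 49.1 83
```

Run:
```python
from h import *
def st(l):
    o=ctrl.get_obs();print(l,round(o["t"],2),np.round(o["tcp_pos"],1),np.round(o["wrist_force"],1),np.round(o["moment"],2),round(o["grip_width"],1));return o
a=cv2.imread("pics/s2.png",0)[225:320,310:430];b=cv2.imread("pics/s3.png",0)[225:320,310:430]
cv2.imwrite("pics/g3.png",cv2.resize(cv2.hconcat([a,b]),None,fx=3,fy=3))
A=[180,0,34]
for z in (106,109,112,116):
    ctrl.move_l([576.1,66.2,z],A,speed=15);ctrl.wait(.1);o=st(z)
    if o["wrist_force"][2]<-8:print("stuck");break
snap("scene","s4")
```

```text
106 21.02 [576.9  67.2 107.9] [-2.2  4.2  8.8] [0.53 0.37 0.03] 48.9
109 21.48 [576.9  67.1 110.2] [-1.4  4.5  7.5] [0.81 0.22 0.02] 49.2
112 21.93 [576.5  66.6 112.4] [0.6 5.  4.5] [ 0.93 -0.06 -0.02] 49.0
116 22.44 [575.9  65.3 115.4] [ 3.4 -0.5 -2.7] [-0.08 -0.4  -0.05] 48.8
```

View pics/g3.png

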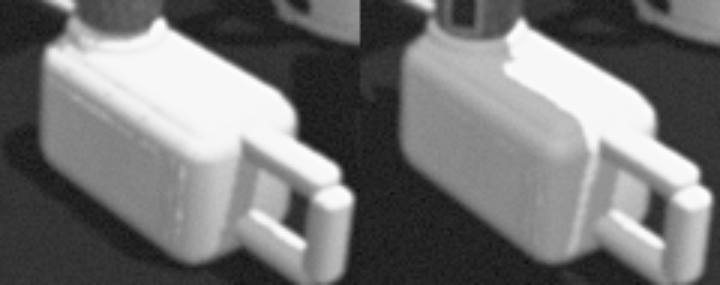

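The jug did not turn and the cap is rising freely. I continue straight up.

Run:
```python
from h import *
def st(l):
    o=ctrl.get_obs();print(l,round(o["t"],2),np.round(o["tcp_pos"],1),np.round(o["wrist_force"],1),np.round(o["moment"],2),round(o["grip_width"],1));return o
A=[180,0,34]
for z in (119,123,130,140,167):
    ctrl.move_l([576.1,66.2,z],A,speed=25);ctrl.wait(.1);o=st(z)
    if o["wrist_force"][2]<-15:print("stuck");break
s=snap("scene","s5");t=snap("top","t5")
cv2.imwrite("pics/g5.png",cv2.hconcat([cv2.resize(cv2.imread("pics/s5.png")[100:340,120:420],(500,400),interpolation=2),cv2.resize(cv2.imread("pics/t5.png")[110:370,210:405],(300,400),interpolation=2)]))
```

```text
119 22.86 [575.9  65.9 119.2] [ 1.6 -1.5 -0.8] [-0.3  -0.2  -0.04] 49.3
123 23.27 [575.8  66.5 123. ] [-0.2  0.4 -0.8] [-0.   -0.01  0.03] 49.3
130 23.8 [576.   66.2 130. ] [ 0.2 -0.3  0.1] [ 0.03  0.01 -0.03] 48.9
140 24.45 [576.   66.2 139.9] [-0.7  0.3 -0.7] [ 0.03  0.03 -0.01] 49.3
167 25.78 [575.9  66.2 166.7] [-0.1  1.5 -0.7] [-0.02  0.02  0.03] 48.9
```

View pics/g5.png

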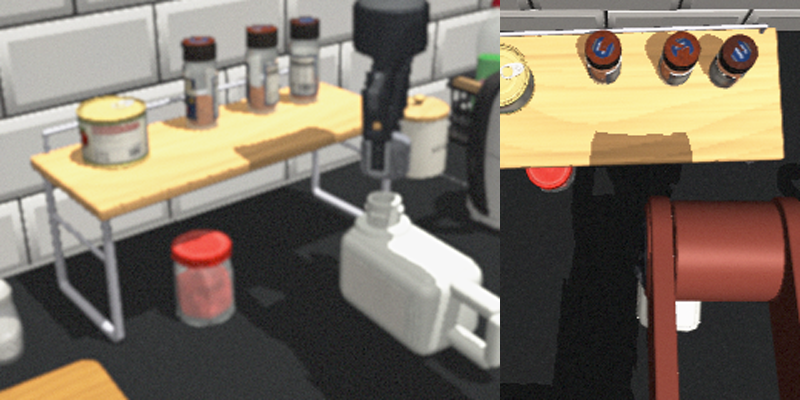

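The neck is open, the cap is held upright about 3 cm above it, the jug is standing, and the jars are untouched.

```bash
python3 -c "
from station import ctrl
print(ctrl.sign_off())"
```

```text
the job is handed in; nothing more can be done
None
```

The jug is slid out with its cap well clear of the shelf, the cap is off and held upright about 3 cm above the open neck, the jars look undisturbed, and the job was handed in at about 26 s of the 56 s allowed.

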